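# Find the loaded drive enclosure by weight

### The job

Two of the three identical silver enclosures leaning in the wooden rack are empty and one has drives inside: going from the robot's left to its right, lift each one clear of its bay, hold it a moment to feel its weight, and set it back fully home in its own bay before lifting the next (the last one need not go back if it is the loaded one). Then stand the loaded enclosure in the black cradle, round base fully down in the hollow and leaning on the rest, and let go; the empty ones must end up in their own bays. Do not let any enclosure drop, and leave the pen cup, blue drive and glass coaster where they are.

Things in the scene. Friction and masses are not known exactly. Their poses are not given: they have to be found in the camera images.
- rack: fixed wooden rack, base 120 (x) x 345 (y) x 8, origin at the centre of its underside; three bays along its y. A seated case leans 25 degrees, its up direction in the rack frame (-0.423, 0, 0.906), its -x face on a backrest that reaches 52 up the case, its base in a concave trough. Cheeks up to 28 up the case, 12 clear of each side, part the bays; the upper 55 of a case is free
- bay_left (a point): where the centre of a case lies when it is fully home in the left (+y) bay of the rack (rack frame: x 0, y +110, z 69.8 mm); axes as the rack
- bay_middle (a point): where the centre of a case lies when it is fully home in the middle bay of the rack (rack frame: x 0, y 0, z 69.8 mm); axes as the rack
- bay_right (a point): where the centre of a case lies when it is fully home in the right (-y) bay of the rack (rack frame: x 0, y -110, z 69.8 mm); axes as the rack. Every bay's trough: radius 19, along y, mouth 34 wide, leaning with the case
- cradle: fixed black cradle, base 130 (x) x 125 (y) x 8, origin at the centre of its underside; a single bay of the same shape, lean and size as those of the rack: concave trough along its y, backrest on its -x side, a seated case leans 25 degrees with its top towards the cradle's -x, 12 clear at each side
- cradle_seat (a point): where the centre of a case lies when fully home in the cradle (cradle frame: x 0, y 0, z 69.8); axes as the cradle
- case_a_center (a point): centre of one of three identical closed silver enclosures, 80 wide (own y) x 30 thick (own x) x 110 tall (own z); flat top, half-round underside (radius 15, along own y). Own z points base to top, at the start leaning 25 degrees, top to the rack's -x. Empty 0.16-0.21 kg, loaded 0.49-0.62 kg; which is loaded cannot be seen. Pinch across the 30 near the top, tool in line with the case
- case_b_center (a point): centre of one of three identical closed silver enclosures, 80 wide (own y) x 30 thick (own x) x 110 tall (own z); flat top, half-round underside (radius 15, along own y). Own z points base to top, at the start leaning 25 degrees, top to the rack's -x. Empty 0.16-0.21 kg, loaded 0.49-0.62 kg; which is loaded cannot be seen. Pinch across the 30 near the top, tool in line with the case
- case_c_center (a point): centre of one of three identical closed silver enclosures, 80 wide (own y) x 30 thick (own x) x 110 tall (own z); flat top, half-round underside (radius 15, along own y). Own z points base to top, at the start leaning 25 degrees, top to the rack's -x. Empty 0.16-0.21 kg, loaded 0.49-0.62 kg; which is loaded cannot be seen. Pinch across the 30 near the top, tool in line with the case
- pen_cup_center (a point): bystander: white ceramic pen cup with pens, 80 diameter, cup 95 high, pens to about 145; point half-way up the cup, 47 above the desk
- blue_drive_center (a point): bystander: blue rubberized portable drive lying flat, 80 x 125 x 18; its centre
- coaster_center (a point): bystander: round clear glass coaster, 96 diameter, 8 thick; its centre

How it is judged:
On the way, in this order (a step that is already met when the one before it is completed fails the run):
1. the case in the left bay is held lifted clear, at least 25 mm up, above its bay (((y of case_a_center in the frame of rack between 0.07 and 0.15 m and x of case_a_center in the frame of rack between -0.11 and 0.09 m and z of case_a_center in the frame of rack above 0.0948 m and contact force between the fingers and case_a above 1 N) or (y of case_b_center in the frame of rack between 0.07 and 0.15 m and x of case_b_center in the frame of rack between -0.11 and 0.09 m and z of case_b_center in the frame of rack above 0.0948 m and contact force between the fingers and case_b above 1 N) or (y of case_c_center in the frame of rack between 0.07 and 0.15 m and x of case_c_center in the frame of rack between -0.11 and 0.09 m and z of case_c_center in the frame of rack above 0.0948 m and contact force between the fingers and case_c above 1 N))), for 0.3 s.
2. with a case back in the left bay, the one in the middle bay is held lifted clear (((y of case_a_center in the frame of rack between -0.04 and 0.04 m and x of case_a_center in the frame of rack between -0.11 and 0.09 m and z of case_a_center in the frame of rack above 0.0948 m and contact force between the fingers and case_a above 1 N) or (y of case_b_center in the frame of rack between -0.04 and 0.04 m and x of case_b_center in the frame of rack between -0.11 and 0.09 m and z of case_b_center in the frame of rack above 0.0948 m and contact force between the fingers and case_b above 1 N) or (y of case_c_center in the frame of rack between -0.04 and 0.04 m and x of case_c_center in the frame of rack between -0.11 and 0.09 m and z of case_c_center in the frame of rack above 0.0948 m and contact force between the fingers and case_c above 1 N)) and distance between any of case_a_center, case_b_center, case_c_center and bay_left below 0.016 m), for 0.3 s.
3. with cases back in the left and middle bays, the one in the right bay is held lifted clear (((y of case_a_center in the frame of rack between -0.15 and -0.07 m and x of case_a_center in the frame of rack between -0.11 and 0.09 m and z of case_a_center in the frame of rack above 0.0948 m and contact force between the fingers and case_a above 1 N) or (y of case_b_center in the frame of rack between -0.15 and -0.07 m and x of case_b_center in the frame of rack between -0.11 and 0.09 m and z of case_b_center in the frame of rack above 0.0948 m and contact force between the fingers and case_b above 1 N) or (y of case_c_center in the frame of rack between -0.15 and -0.07 m and x of case_c_center in the frame of rack between -0.11 and 0.09 m and z of case_c_center in the frame of rack above 0.0948 m and contact force between the fingers and case_c above 1 N)) and distance between any of case_a_center, case_b_center, case_c_center and bay_left below 0.016 m and distance between any of case_a_center, case_b_center, case_c_center and bay_middle below 0.016 m), for 0.3 s.
At the end, for the whole second after the job is handed in: the loaded case (pressing on the cradle with over 3.8 N) is in the cradle, centre within 16 mm of the seat point, at most 5 mm above it, square within 0.12 rad; the empty cases are within 18 mm of their starts; all lean 0.34 to 0.53 rad, released and at rest (((distance between case_a_center and cradle_seat below 0.016 m and z of case_a_center in the frame of cradle_seat below 0.005 m and angle between the y axis of case_a_center and the y axis of cradle, either way round below 0.12 rad and contact force between case_a and cradle above 3.8 N and distance of each of case_b_center, case_c_center from where it was at the start of the episode below 0.018 m) or (distance between case_b_center and cradle_seat below 0.016 m and z of case_b_center in the frame of cradle_seat below 0.005 m and angle between the y axis of case_b_center and the y axis of cradle, either way round below 0.12 rad and contact force between case_b and cradle above 3.8 N and distance of each of case_a_center, case_c_center from where it was at the start of the episode below 0.018 m) or (distance between case_c_center and cradle_seat below 0.016 m and z of case_c_center in the frame of cradle_seat below 0.005 m and angle between the y axis of case_c_center and the y axis of cradle, either way round below 0.12 rad and contact force between case_c and cradle above 3.8 N and distance of each of case_a_center, case_b_center from where it was at the start of the episode below 0.018 m)) and angle between case_a_center's own z axis and vertical between 0.34 and 0.53 rad and linear speed of each of case_a, case_b, case_c below 0.02 m/s and angular speed of each of case_a, case_b, case_c below 0.1 rad/s and angle between case_b_center's own z axis and vertical between 0.34 and 0.53 rad and angle between case_c_center's own z axis and vertical between 0.34 and 0.53 rad); the robot touches nothing.
It fails at once if the pen cup is moved more than 20 mm (distance of pen_cup_center from where it was at the start of the episode above 0.02 m).
It fails at once if the blue drive is moved more than 20 mm (distance of blue_drive_center from where it was at the start of the episode above 0.02 m).
It fails at once if the glass coaster is moved more than 20 mm (distance of coaster_center from where it was at the start of the episode above 0.02 m).
It fails at once if a case is let fall (faster than 0.45 m/s while not in the fingers) ((linear speed of case_a above 0.45 m/s and contact force between the fingers and case_a below 0.5 N) or (linear speed of case_b above 0.45 m/s and contact force between the fingers and case_b below 0.5 N) or (linear speed of case_c above 0.45 m/s and contact force between the fingers and case_c below 0.5 N)).
It also fails if it takes over 72 s, if anything falls off the work surface, if the arm or the gripper's body presses on something with over 40 N, if the wrist force passes 120 N, or if a joint passes its speed limit or range.

### The arm

A 7-joint arm with a two-finger parallel gripper is mounted at the origin on the work surface. World frame = base frame: x ahead of the robot, y to its left, z up, the work surface at z = 0. Lengths are in m, angles in rad, forces in N, time in s.
With the tool pointing down it reaches from about 0.4 to 0.85 m from the base axis. Payload 4.5 kg.
Tool frame: the origin (TCP) lies between the finger pads; the fingertips stand 11 mm ahead of it and the grasp point (between the pads) lies 8 mm behind it (r.nose_length is the distance from the TCP to the fingertips, in m); z points along the fingers, y is the line along which they close (so a half turn about z gives the same grasp; the last joint's range is limited). The gripper opens to 88 mm and grips with 3 to 60 N. Pads are 18 mm wide; open, the fingers measure 123 mm over their backs; the gripper's body (75 mm by 187 mm) begins 45 mm behind the grasp point.
Start: joints at [1.293, 0.689, -0.195, 1.565, 0.157, 0.902, -0.215], TCP at [0.192, -0.595, 0.25] pointing down, gripper open.
Joint ranges: [-3.01, 3.01], [-0.46, 2.08], [-1.47, 1.51], [0.13, 2.56], [-1, 4.14], [0.04, 2.09], [-2.66, 2.66]. Speed limits (rad/s): [2.57, 2.57, 3.14, 3.14, 3.14, 3.14, 3.14].

### API

Orientations are given as a unit quaternion [x, y, z, w].
In Python, from plant import get_state, snapshot, camera_model, r gives the robot as it stands.
- The arm moves only by the shell command python3 -m inch 'ROWS' [FORCE]. ROWS is text: rows parted by semicolons, each of 7 numbers parted by spaces: the opening, from -1 (shut) to 1 (fully open), then the shift along the tool's x, y, z in m, then the turn, a rotation vector about the tool's x, y, z in rad. A call has 1 to 20 rows; each row shifts and turns the commanded pose from where the row before left it, along the tool's axes as they then stand; what a row does not reach is not made up. A row lasts 1/12 s, in which the tool goes at most 41.7 mm and 7.16 degrees, less where a joint would pass 70% of its speed; a pose out of reach is approached as far as the arm can. A call is refused whole if a number of a shift passes 0.0417 or a number of a turn 0.125, either way. A call with a gripper value outside its range is refused whole. The fingers move at their own pace and stop on an object; FORCE is the grip in N (left out, the last holds). Time passes only in rows, so rows that do not move let the fingers close. It gives the time, the measured TCP pose, the force, the opening and the grip force at its end, in the units of the state.
- get_state(): the state, without advancing time (a new reading comes with each control period).
- snapshot(name): name is "scene" or "side" or "wrist"; returns (picture, depth): 420x560x3 uint8, red, green, blue; 420x560 float32, m along the optical axis (not along the pixel's ray), 0 where there is no reading.
- camera_model(name): a dict with "intrinsics" (3x3 intrinsics, pixels), "view" (4x4, takes a point from world to camera coordinates). Camera axes: x right, y down, z forward; pixel columns grow to the right and rows downward; lengths in m; the calibration is good to about 2 mm. A picture is of the moment at which its call begins: read the wrist's pose just before it. camera_model takes no time and is no camera call; for the wrist camera it gives the pose at the moment of the call.
- r.finish_job(): hands the job in; it is judged then, once.
The state is a dict: "clock": time; "q": joint angles; "qd": joint speeds; "joint_torque": joint torques, N m; "tool_pos": TCP position; "eef_rot": TCP orientation; "contact_force": force on the tool from outside, world axes, zero at the start; "moment": the same for the moment, N m; "opening": opening from 0.0 (shut) to 1.0 (fully open); "finger_force": force on a finger pad.
Only numpy, scipy, OpenCV 4.12 (cv2) and the standard library are available. Lean on these libraries where they do the work, as an engineer would, in place of code of your own. Each camera call takes 0.05 s, during which the arm holds its last target. There are 200 camera calls.

## Working session

There is one attempt and no reset: what is moved stays moved. The work goes in short steps, Python scripts to look and compute and a shell command to move; the robot and the scene stay as the last step left them, time stands still between calls to the robot, and variables do not carry over. Pictures are saved under pics/ and viewed, at most 10 in all, crops included, and the job is handed in when it is done.

```bash
ls; mkdir -p pics; python3 - <<'E'
from plant import *
import cv2,numpy as np
print(get_state())
for n in("scene","side"):
    p,d=snapshot(n); cv2.imwrite(f"pics/{n}0.png",p[:,:,::-1]); np.save(f"{n}_d.npy",d); np.save(f"{n}_p.npy",p)
    print(camera_model(n))
E
```

```text
pics
{'clock': 0.0, 'q': array([ 1.29279046,  0.68999923, -0.19449826,  1.56632598,  0.15731687,
        0.90250423, -0.21510205]), 'qd': array([ 2.56373280e-04,  3.28420982e-03,  2.13166295e-05, -5.59971952e-05,
       -2.22018399e-04, -1.87371993e-04, -3.19472922e-04]), 'joint_torque': array([ 1.30029157e-04, -5.27564907e+01, -1.26723614e+00, -1.53429902e+01,
       -5.27932984e-02,  6.50344271e-03,  1.67278654e-04]), 'tool_pos': array([ 0.19149196, -0.59430416,  0.24890492]), 'eef_rot': array([ 9.87865219e-01,  1.55310843e-01, -2.19456312e-04, -8.95685441e-04]), 'contact_force': array([-0.38712445, -0.29079528, -0.68271762]), 'moment': array([0.01487583, 0.03450264, 0.00082926]), 'finger_force': 0.0, 'opening': 0.9982975000627703}
{'intrinsics': array([[545.54128546,   0.        , 280.56915714],
       [  0.        , 545.54128546, 208.29954046],
       [  0.        ,   0.        ,   1.        ]]), 'view': array([[-0.85955734,  0.51098312,  0.00757849,  0.58786049],
       [ 0.29548163,  0.50903861, -0.80843695, -0.1268934 ],
       [-0.41695538, -0.69265861, -0.588534  ,  1.24884844],
       [ 0.        ,  0.        ,  0.        ,  1.        ]])}
{'intrinsics': array([[390.56686577,   0.        , 282.3395928 ],
       [  0.        , 390.56686577, 210.7555455 ],
       [  0.        ,   0.        ,   1.        ]]), 'view': array([[ 0.87697493, -0.48052655, -0.00303464, -0.62560089],
       [-0.30845066, -0.55806656, -0.77033752,  0.26399986],
       [ 0.3684741 ,  0.67650273, -0.63762912,  0.65661707],
       [ 0.        ,  0.        ,  0.        ,  1.        ]])}
```

View pics/scene0.png

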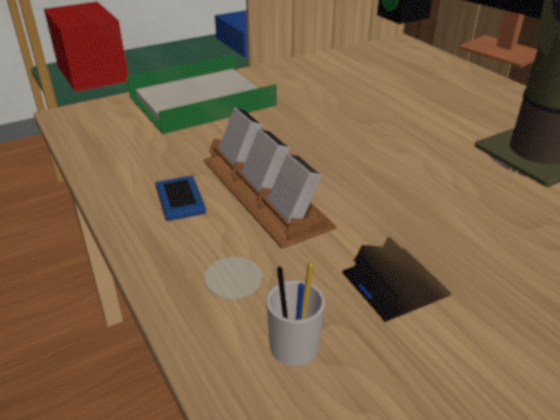

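View pics/side0.png

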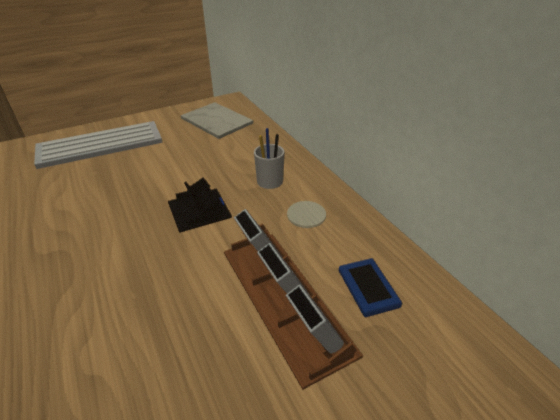

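The scene view shows three cases at about (238,135), (264,160) and (293,187), with the cradle at (395,275), cup at (295,320), drive at (180,197) and coaster at (233,277). The side view shows the case tops at (248,225), (273,262) and (305,308), with the cradle at (200,205). Next I'll fuse the depth into a top-down map.

```bash
cat > h.py <<'E'
import numpy as np
from plant import *
def cloud(n,d,V=None,K=None):
    m=camera_model(n); K=m["intrinsics"] if K is None else K; V=m["view"] if V is None else V
    v,u=np.mgrid[:d.shape[0],:d.shape[1]]
    c=np.stack([(u-K[0,2])*d/K[0,0],(v-K[1,2])*d/K[1,1],d],-1)
    return (c-V[:3,3])@V[:3,:3]
E
python3 - <<'E'
from h import *
import cv2
S=1000.;x0,y0=0.2,-0.7
for n,r in(("scene",1),("side",1)):
    d=np.load(n+"_d.npy");p=np.load(n+"_p.npy");P=cloud(n,d)
    ok=(d>0)&(P[...,2]>-.02)&(P[...,2]<.3)
    for nm,px in({"scene":[(238,135),(264,160),(293,187),(395,275),(295,310),(180,197),(233,277),(250,205)],"side":[(248,225),(273,262),(305,308),(200,205),(270,170),(370,287),(306,213),(290,310)]}[n],) and [(n,q) for q in {"scene":[(238,135),(264,160),(293,187),(395,275),(295,310),(180,197),(233,277),(250,205)],"side":[(248,225),(273,262),(305,308),(200,205),(270,170),(370,287),(306,213),(290,310)]}[n]]:
        print(nm,px,P[px[1],px[0]].round(3))
    im=np.zeros((800,800,3),np.uint8)
P=[];C=[]
for n in("scene","side"):
    d=np.load(n+"_d.npy");q=cloud(n,d);ok=d>0;P.append(q[ok]);C.append(np.load(n+"_p.npy")[ok])
P=np.vstack(P);C=np.vstack(C)
k=(P[:,0]>.1)&(P[:,0]<.85)&(P[:,1]>-.55)&(P[:,1]<.5)&(P[:,2]<.3)
P,C=P[k],C[k];o=np.argsort(P[:,2]);P,C=P[o],C[o]
im=np.zeros((600,800,3),np.uint8)
# up = +x, left=+y, 1.33mm/px
s=780
r=(590-(P[:,0]-.1)*s).astype(int);c=(400-(P[:,1]-0)*s*.95).astype(int)
ok=(r>=0)&(r<600)&(c>=0)&(c<800)
im[r[ok],c[ok]]=C[ok][:,::-1]
hi=ok&(P[:,2]>.03);im[r[hi],c[hi],2]=np.clip(P[hi,2]*2000,0,255)
im=cv2.medianBlur(cv2.dilate(im,np.ones((2,2))),3)
cv2.imwrite("pics/top.png",im)
E
```

```text
scene (238, 135) [ 0.625 -0.273  0.087]
scene (264, 160) [ 0.626 -0.16   0.086]
scene (293, 187) [ 0.627 -0.054  0.085]
scene (395, 275) [0.568 0.167 0.022]
scene (295, 310) [0.757 0.164 0.039]
scene (180, 197) [ 0.78  -0.224  0.014]
scene (233, 277) [0.789 0.022 0.005]
scene (250, 205) [ 0.669 -0.143  0.006]
side (248, 225) [ 0.599 -0.073  0.12 ]
side (273, 262) [ 0.596 -0.181  0.119]
side (305, 308) [ 0.595 -0.29   0.12 ]
side (200, 205) [0.564 0.137 0.036]
side (270, 170) [0.763 0.157 0.06 ]
side (370, 287) [ 0.773 -0.247  0.019]
side (306, 213) [0.787 0.014 0.011]
side (290, 310) [ 0.614 -0.212  0.008]
```

View pics/top.png

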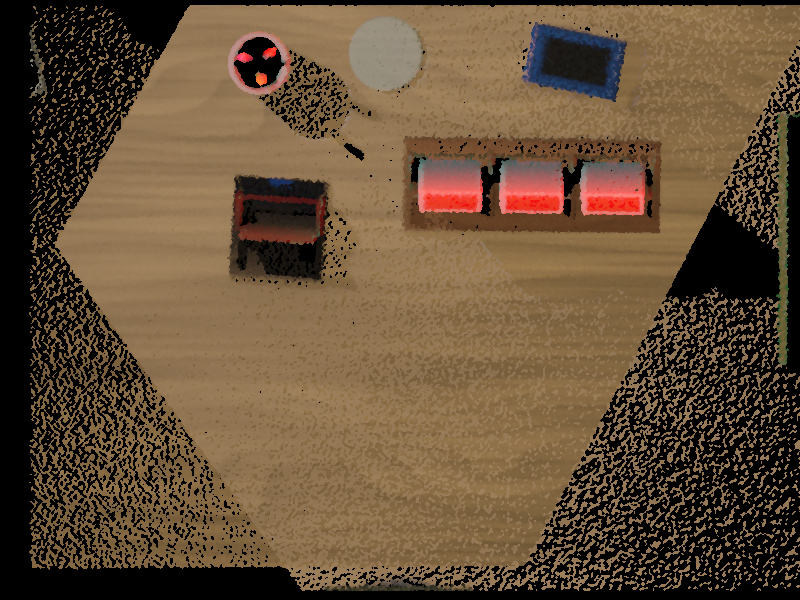

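The top-down map (up is +x, left is +y) shows the rack at rows 137–230, columns 403–660. The case tops lean toward the robot. The cradle is at rows 175–280, columns 230–328. Next I'll fit the poses.

```bash
python3 - <<'E'
from h import *
import cv2
Pn={n:cloud(n,np.load(n+"_d.npy")) for n in("scene","side")}
for n in Pn:
    d=np.load(n+"_d.npy");P=Pn[n][d>0];C=np.load(n+"_p.npy")[d>0].astype(float)
    box=lambda a,b,c,e,z0,z1:(P[:,0]>a)&(P[:,0]<b)&(P[:,1]>c)&(P[:,1]<e)&(P[:,2]>z0)&(P[:,2]<z1)
    t=box(.45,.55,-.1,.05,-.05,.05);print(n,"table z",np.median(P[t,2]).round(4))
    def rect(k,nm):
        q=(P[k,:2]*1000).astype(np.int32)
        m=np.zeros((1000,1000),np.uint8);m[q[:,0],q[:,1]+500]=255
        m=cv2.morphologyEx(cv2.morphologyEx(m,cv2.MORPH_CLOSE,np.ones((7,7))),cv2.MORPH_OPEN,np.ones((7,7)))
        c=max(cv2.findContours(m,0,2)[0],key=cv2.contourArea);(b,a),s,an=cv2.minAreaRect(c);print(n,nm,"xy",round(a),round(b-500),"size",s,an)
    z=.004
    rect(box(.52,.73,-.40,.04,z,.2),"rack all")
    rect(box(.45,.66,.05,.26,z,.2),"cradle all")
    k=box(.5,.75,-.4,.05,.098,.16);
    for lo,hi in((-.13,0),(-.23,-.13),(-.4,-.235)):
        q=P[k&(P[:,1]>lo)&(P[:,1]<hi)]
        # top face: points near plane
        up=np.array([-.423,0,.906]);h=q@up;top=np.percentile(h,97);f=q[h>top-.006]
        print("  top",np.median(f,0).round(4),"mid",((f.min(0)+f.max(0))/2).round(4),"ext",np.ptp(f,axis=0).round(4),np.percentile(f[:,1],[2,98]).round(4))
    k=box(.45,.66,.05,.26,.012,.2);q=P[k]
    for x in np.arange(.48,.66,.01):
        s=q[(q[:,0]>=x)&(q[:,0]<x+.01)]
        if len(s):print("  cr x%.2f n%d zmax %.3f med %.3f y %.3f %.3f"%(x,len(s),s[:,2].max(),np.median(s[:,2]),*np.percentile(s[:,1],[2,98])))
E
```

```text
scene table z -0.002
scene rack all xy 621 -175 size (118.0, 344.0) 90.0
scene cradle all xy 563 166 size (125.24715423583984, 130.71633911132812) 4.332313537597656
  top [ 0.6035 -0.0592  0.1201] mid [ 0.5995 -0.066   0.1171] ext [0.0297 0.0822 0.0153] [-0.1029 -0.0265]
  top [ 0.6017 -0.1681  0.1198] mid [ 0.5982 -0.1753  0.1169] ext [0.0291 0.0839 0.0165] [-0.2125 -0.1356]
  top [ 0.6003 -0.2781  0.1195] mid [ 0.5968 -0.2854  0.1157] ext [0.0308 0.0821 0.0175] [-0.3202 -0.2454]
  cr x0.52 n20 zmax 0.026 med 0.021 y 0.220 0.226
  cr x0.53 n36 zmax 0.026 med 0.022 y 0.220 0.226
  cr x0.54 n113 zmax 0.059 med 0.056 y 0.118 0.226
  cr x0.55 n688 zmax 0.061 med 0.049 y 0.116 0.223
  cr x0.56 n766 zmax 0.051 med 0.031 y 0.112 0.223
  cr x0.57 n378 zmax 0.048 med 0.018 y 0.110 0.223
  cr x0.58 n187 zmax 0.052 med 0.030 y 0.109 0.222
  cr x0.59 n259 zmax 0.054 med 0.037 y 0.107 0.222
  cr x0.60 n398 zmax 0.056 med 0.035 y 0.107 0.221
  cr x0.61 n28 zmax 0.037 med 0.026 y 0.214 0.220
side table z 0.0001
side rack all xy 618 -178 size (119.0, 345.0) 90.0
side cradle all xy 565 161 size (124
[... 277 characters left out ...]
.5956 -0.2919  0.1201] mid [ 0.5964 -0.2878  0.1195] ext [0.0282 0.0804 0.0161] [-0.327  -0.2505]
  cr x0.51 n1 zmax 0.013 med 0.013 y 0.112 0.112
  cr x0.52 n36 zmax 0.027 med 0.020 y 0.108 0.222
  cr x0.53 n47 zmax 0.028 med 0.023 y 0.107 0.223
  cr x0.54 n70 zmax 0.062 med 0.025 y 0.107 0.222
  cr x0.55 n156 zmax 0.062 med 0.049 y 0.105 0.220
  cr x0.56 n102 zmax 0.054 med 0.035 y 0.105 0.218
  cr x0.57 n137 zmax 0.050 med 0.023 y 0.104 0.219
  cr x0.58 n170 zmax 0.053 med 0.021 y 0.104 0.219
  cr x0.59 n192 zmax 0.056 med 0.027 y 0.104 0.217
  cr x0.60 n121 zmax 0.055 med 0.038 y 0.103 0.217
  cr x0.61 n6 zmax 0.036 med 0.031 y 0.213 0.218
  cr x0.62 n4 zmax 0.013 med 0.012 y 0.145 0.154
```

```bash
cat >> h.py <<'E'
from scipy.spatial.transform import Rotation as Ro
RK=(np.array([.6213,-.1770,0]),-.0123); CR=(np.array([.5645,.1635,0]),-.078)
L=np.radians(25); UP=np.array([-np.sin(L),0,np.cos(L)])
def tgt(fr,y,up,grip=.030,dx=0.):
    """TCP pose: case in frame fr at bay offset y, TCP `grip` below its top, raised `up` along the lean"""
    o,a=fr;R=Ro.from_euler('z',a)
    M=np.column_stack([[0,1,0],[np.cos(L),0,np.sin(L)],-UP])
    return o+R.apply(np.array([dx,y,.0698])+UP*(.055-grip+up)),R*Ro.from_matrix(M)
def plan(p,R,n=None):
    s=get_state();R0=Ro.from_quat(s["eef_rot"]);w=(R0.inv()*R).as_rotvec();P=R0.inv().apply(p-s["tool_pos"])
    if n is None:n=int(np.ceil(max(abs(w).max()/.115,abs(P).max()/.035,1)))
    while 1:
        r_=Ro.from_rotvec(w/n);A=sum((r_**k).as_matrix() for k in range(n));q=np.linalg.solve(A,P)
        if abs(q).max()<.038:break
        n+=1
    t=s["tool_pos"].copy();X=[];Rk=R0
    for k in range(n):t=t+Rk.apply(q);Rk=Rk*r_;X.append(t)
    X=np.array(X);print("n",n,"shift",q.round(4),"turn",(w/n).round(4),"total",P.round(4),w.round(3));print(" path zmin %.3f"%X[:,2].min(),"mid",X[n//2].round(3),"force",s["contact_force"].round(2),"t",round(s["clock"],2),"open",round(s["opening"],3),"ff",s["finger_force"],"q",s["q"].round(2))
E
python3 -c "
from h import *
plan(*tgt(RK,.110,.12))"
```

```text
n 18 shift [ 0.0378 -0.0031  0.0039] turn [-0.0211  0.015  -0.0681] total [ 0.5141 -0.3891  0.0484] [-0.379  0.271 -1.226]
 path zmin 0.201 mid [ 0.479 -0.355  0.224] force [0.28 0.15 0.35] t 0.1 open 0.998 ff 0.0 q [ 1.29  0.69 -0.19  1.57  0.16  0.9  -0.22]
```

```bash
python3 -m inch '1 .0378 -.0031 .0039 -.0211 .015 -.0681;1 .0378 -.0031 .0039 -.0211 .015 -.0681;1 .0378 -.0031 .0039 -.0211 .015 -.0681;1 .0378 -.0031 .0039 -.0211 .015 -.0681;1 .0378 -.0031 .0039 -.0211 .015 -.0681;1 .0378 -.0031 .0039 -.0211 .015 -.0681;1 .0378 -.0031 .0039 -.0211 .015 -.0681;1 .0378 -.0031 .0039 -.0211 .015 -.0681;1 .0378 -.0031 .0039 -.0211 .015 -.0681;1 .0378 -.0031 .0039 -.0211 .015 -.0681;1 .0378 -.0031 .0039 -.0211 .015 -.0681;1 .0378 -.0031 .0039 -.0211 .015 -.0681;1 .0378 -.0031 .0039 -.0211 .015 -.0681;1 .0378 -.0031 .0039 -.0211 .015 -.0681;1 .0378 -.0031 .0039 -.0211 .015 -.0681;1 .0378 -.0031 .0039 -.0211 .015 -.0681;1 .0378 -.0031 .0039 -.0211 .015 -.0681;1 .0378 -.0031 .0039 -.0211 .015 -.0681;1 0 0 0 0 0 0;1 0 0 0 0 0 0'
python3 - <<'E'
from h import *
import cv2
plan(*tgt(RK,.110,.12))
m=camera_model("wrist");p,d=snapshot("wrist");cv2.imwrite("pics/w1.png",p[:,:,::-1]);np.savez("w1.npz",d=d,p=p,**m)
E
```

```text
clock: 1.77
tool_pos: [0.5552, -0.1284, 0.2078]
eef_rot: [0.736, 0.649, 0.134, 0.137]
contact_force: [-0.6, 0.8, 0.4]
opening: 0.998
finger_force: 0.0
n 2 shift [ 0.0312 -0.0013  0.0035] turn [-0.0253  0.0131 -0.0541] total [ 0.0623 -0.0043  0.0067] [-0.051  0.026 -0.108]
 path zmin 0.201 mid [ 0.561 -0.066  0.201] force [-0.6   0.77  0.41] t 1.77 open 0.998 ff 0.0 q [ 0.25  0.59 -0.14  2.14  0.9   0.06 -0.86]
```

View pics/w1.png

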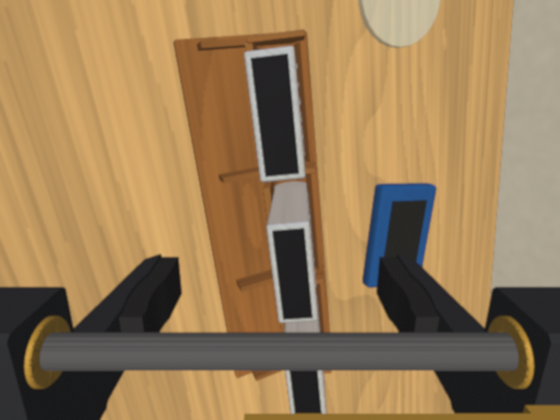

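The wrist view shows the left case's top at (247–303, 47–180), the middle one at (268–318, 222–322), and the fingers straddling them. I'll refine the pose from its depth while moving on.

```bash
python3 -m inch '1 .0312 -.0013 .0035 -.0253 .0131 -.0541;1 .0312 -.0013 .0035 -.0253 .0131 -.0541;1 0 0 0 0 0 0;1 0 0 0 0 0 0'
python3 - <<'E'
from h import *
plan(*tgt(RK,.110,.12))
z=np.load("w1.npz");P=cloud("wrist",z["d"],z["view"],z["intrinsics"])
for nm,(u0,u1,v0,v1) in dict(left=(235,315,35,190),mid=(262,325,215,326)).items():
    q=P[v0:v1,u0:u1].reshape(-1,3);h=q@UP;q=q[(q[:,2]>.095)&(q[:,2]<.14)];h=q@UP;f=q[h>np.percentile(h,90)-.004]
    e=f@np.array([.906,0,.423]);print(nm,"n",len(f),"med",np.median(f,0).round(4),"y",np.percentile(f[:,1],[1,99]).round(4),"mid e",(np.percentile(e,[1,99])).round(4),"h",np.median(f@UP).round(4))
o,a=RK
for y in(.11,0):
    T=o+Ro.from_euler('z',a).apply(np.array([0,y,.0698])+UP*.055);print("expected",T.round(4),"e",(T@[.906,0,.423]).round(4),"h",(T@UP).round(4))
E
```

```text
clock: 2.15
tool_pos: [0.551, -0.1135, 0.2032]
eef_rot: [0.728, 0.66, 0.13, 0.134]
contact_force: [-0.3, 0.4, 0.7]
opening: 0.999
finger_force: 0.0
n 2 shift [0.0239 0.0027 0.0024] turn [-0.0303  0.0108 -0.0407] total [0.048  0.0045 0.0045] [-0.061  0.022 -0.081]
 path zmin 0.201 mid [ 0.561 -0.066  0.201] force [-0.3   0.43  0.65] t 2.15 open 0.999 ff 0.0 q [ 0.27  0.59 -0.2   2.15  1.26  0.1  -1.22]
left n 6344 med [ 0.5972 -0.0652  0.1197] y [-0.1073 -0.0296] mid e [0.5768 0.6061] h -0.1441
mid n 4140 med [ 0.5958 -0.1747  0.1199] y [-0.2168 -0.1391] mid e [0.5756 0.6048] h -0.1433
expected [ 0.5994 -0.0667  0.1196] e 0.5937 h -0.1449
expected [ 0.5981 -0.1767  0.1196] e 0.5925 h -0.1443
```

```bash
sed -i 's/\[.6213,-.1770,0\]/[.6202,-.1777,0]/' h.py; python3 -m inch '1 .006 .0006 .0006 -.0076 .0027 -.01;1 .006 .0006 .0006 -.0076 .0027 -.01;1 .006 .0006 .0006 -.0076 .0027 -.01;1 .006 .0006 .0006 -.0076 .0027 -.01;1 .006 .0006 .0006 -.0076 .0027 -.01;1 .006 .0006 .0006 -.0076 .0027 -.01;1 .006 .0006 .0006 -.0076 .0027 -.01;1 .006 .0006 .0006 -.0076 .0027 -.01;1 0 0 0 0 0 0;1 0 0 0 0 0 0'; python3 -c "
from h import *
plan(*tgt(RK,.110,.12))
plan(*tgt(RK,.110,.0))"
```

```text
clock: 2.98
tool_pos: [0.5599, -0.0665, 0.2008]
eef_rot: [0.696, 0.685, 0.151, 0.154]
contact_force: [-0.4, -0.2, -0.2]
opening: 1.0
finger_force: 0.0
n 1 shift [-0.0004  0.0005 -0.0002] turn [-0.0016  0.0013 -0.0022] total [-0.0004  0.0005 -0.0002] [-0.002  0.001 -0.002]
 path zmin 0.201 mid [ 0.56  -0.067  0.201] force [-0.36 -0.19 -0.25] t 2.98 open 1.0 ff 0.0 q [ 0.34  0.63 -0.46  2.2   1.86  0.27 -1.81]
n 4 shift [-0.0001  0.0002  0.03  ] turn [-0.0004  0.0003 -0.0006] total [-0.0002  0.0007  0.1198] [-0.002  0.001 -0.002]
 path zmin 0.092 mid [ 0.598 -0.067  0.12 ] force [-0.36 -0.19 -0.25] t 2.98 open 1.0 ff 0.0 q [ 0.34  0.63 -0.46  2.2   1.86  0.27 -1.81]
```

```bash
python3 -m inch '1 0 .0002 .024 0 0 0;1 0 .0002 .024 0 0 0;1 0 .0002 .024 0 0 0;1 0 0 .024 0 0 0;1 0 0 .024 0 0 0;1 0 0 0 0 0 0;-1 0 0 0 0 0 0;-1 0 0 0 0 0 0;-1 0 0 0 0 0 0;-1 0 0 0 0 0 0;-1 0 0 0 0 0 0;-1 0 0 0 0 0 0' 30; python3 -c "
from h import *
plan(*tgt(RK,.110,.0))"
```

```text
clock: 3.98
tool_pos: [0.6116, -0.0659, 0.0935]
eef_rot: [0.694, 0.686, 0.152, 0.154]
contact_force: [-0.5, -0.8, -0.4]
opening: 0.568
finger_force: 0.0
n 1 shift [-0.0016 -0.0009  0.0007] turn [0.0009 0.0002 0.0002] total [-0.0016 -0.0009  0.0007] [0.001 0.    0.   ]
 path zmin 0.092 mid [ 0.611 -0.068  0.092] force [-0.46 -0.8  -0.45] t 3.98 open 0.568 ff 0.0 q [ 0.39  0.91 -0.59  2.11  2.11  0.49 -1.97]
```

Fingers move slowly; keep closing (30 mm ≈ 0.34 opening).

```bash
python3 -m inch '-1 0 0 0 0 0 0;-1 0 0 0 0 0 0;-1 0 0 0 0 0 0;-1 0 0 0 0 0 0;-1 0 0 0 0 0 0;-1 0 0 0 0 0 0;-1 0 0 0 0 0 0;-1 0 0 0 0 0 0'
```

```text
clock: 4.65
tool_pos: [0.611, -0.0658, 0.0924]
eef_rot: [0.695, 0.686, 0.152, 0.154]
contact_force: [-2.5, -0.6, 2.9]
opening: 0.335
finger_force: 29.9
```

```bash
python3 -m inch '-1 0 0 -.01 0 0 0;-1 0 0 -.01 0 0 0;-1 0 0 -.01 0 0 0;-1 0 0 -.01 0 0 0;-1 0 0 -.01 0 0 0;-1 0 0 0 0 0 0;-1 0 0 0 0 0 0;-1 0 0 0 0 0 0;-1 0 0 0 0 0 0;-1 0 0 0 0 0 0;-1 0 0 0 0 0 0;-1 0 0 0 0 0 0;-1 0 0 0 0 0 0'; python3 -c "
from h import *
plan(*tgt(RK,.110,.0)); s=get_state(); print(s['contact_force'],s['moment'])"
```

```text
clock: 5.73
tool_pos: [0.5903, -0.0655, 0.1376]
eef_rot: [0.695, 0.686, 0.152, 0.154]
contact_force: [-0.1, -0.2, -5.6]
opening: 0.336
finger_force: 29.9
n 2 shift [-0.0009 -0.0001  0.0248] turn [-0.0002 -0.0002 -0.0001] total [-0.0018 -0.0003  0.0497] [-0. -0. -0.]
 path zmin 0.092 mid [ 0.611 -0.068  0.092] force [-0.13 -0.15 -5.63] t 5.73 open 0.336 ff 29.871998462767806 q [ 0.39  0.8  -0.57  2.15  2.03  0.42 -1.93]
[-0.13069185 -0.15440813 -5.62907018] [-0.00781013  0.80168669 -0.05340225]
```

Left case weighs about 5.6 N, so it's the loaded one. Lowering it back.

```bash
python3 -m inch '-1 0 0 .01 0 0 0;-1 0 0 .01 0 0 0;-1 0 0 .01 0 0 0;-1 0 0 .01 0 0 0;-1 0 0 .006 0 0 0;-1 0 0 .004 0 0 0;-1 0 0 .0005 0 0 0;-1 0 0 0 0 0 0;-1 0 0 0 0 0 0'
```

```text
clock: 6.48
tool_pos: [0.6107, -0.0658, 0.0922]
eef_rot: [0.695, 0.686, 0.152, 0.153]
contact_force: [-5.4, -1.3, 2.1]
opening: 0.336
finger_force: 30.3
```

```bash
python3 -m inch '.4 0 0 0 0 0 0;.4 0 0 0 0 0 0;.4 0 0 0 0 0 0;.4 0 0 0 0 0 0;.4 0 0 0 0 0 0;.4 0 0 -.01 0 0 0;.4 0 0 -.015 0 0 0;.4 0 0 -.025 0 0 0;.4 0 0 -.025 0 0 0;.4 -.027 0 0 0 0 0;.4 -.027 0 0 0 0 0;.4 -.027 0 0 0 0 0;.4 -.027 0 0 0 0 0;.4 0 0 0 0 0 0;.4 0 0 0 0 0 0'; python3 -c "
from h import *
plan(*tgt(RK,0,.08))
plan(*tgt(RK,0,.0))"
```

```text
clock: 7.73
tool_pos: [0.5783, -0.1754, 0.1607]
eef_rot: [0.696, 0.685, 0.152, 0.155]
contact_force: [0.8, -0.0, -0.0]
opening: 0.701
finger_force: 0.0
n 1 shift [-0.0018 -0.0004 -0.0049] turn [ 0.0006  0.0023 -0.0026] total [-0.0018 -0.0004 -0.0049] [ 0.001  0.002 -0.003]
 path zmin 0.165 mid [ 0.576 -0.177  0.165] force [ 0.81 -0.03 -0.02] t 7.73 open 0.701 ff 0.0 q [ 0.53  0.73 -0.42  2.1   2.03  0.19 -1.74]
n 3 shift [-0.0005 -0.0001  0.025 ] turn [ 0.0002  0.0008 -0.0009] total [-0.0016 -0.0004  0.0751] [ 0.001  0.002 -0.003]
 path zmin 0.092 mid [ 0.599 -0.177  0.115] force [ 0.81 -0.03 -0.02] t 7.73 open 0.701 ff 0.0 q [ 0.53  0.73 -0.42  2.1   2.03  0.19 -1.74]
```

```bash
python3 -m inch '.4 0 0 .025 0 0 0;.4 0 0 .025 0 0 0;.4 -.0016 0 .025 0 .002 -.002;.4 0 0 0 0 0 0;-1 0 0 0 0 0 0;-1 0 0 0 0 0 0;-1 0 0 0 0 0 0;-1 0 0 0 0 0 0;-1 0 0 0 0 0 0;-1 0 0 0 0 0 0;-1 0 0 0 0 0 0;-1 0 0 0 0 0 0;-1 0 0 0 0 0 0' 30; python3 -m inch '-1 0 0 -.01 0 0 0;-1 0 0 -.01 0 0 0;-1 0 0 -.01 0 0 0;-1 0 0 -.01 0 0 0;-1 0 0 -.01 0 0 0;-1 0 0 0 0 0 0;-1 0 0 0 0 0 0;-1 0 0 0 0 0 0;-1 0 0 0 0 0 0;-1 0 0 0 0 0 0;-1 0 0 0 0 0 0;-1 0 0 0 0 0 0;-1 0 0 0 0 0 0'
```

```text
clock: 8.82
tool_pos: [0.6101, -0.1753, 0.093]
eef_rot: [0.694, 0.687, 0.153, 0.154]
contact_force: [-3.6, -0.6, 6.8]
opening: 0.337
finger_force: 30.1
clock: 9.9
tool_pos: [0.5891, -0.1752, 0.1371]
eef_rot: [0.694, 0.687, 0.153, 0.153]
contact_force: [-0.5, 1.3, -1.4]
opening: 0.337
finger_force: 30.0
```

Middle is empty (~1.4 N). Returning it, then on to the right bay.

```bash
python3 -m inch '-1 0 0 .01 0 0 0;-1 0 0 .01 0 0 0;-1 0 0 .01 0 0 0;-1 0 0 .01 0 0 0;-1 0 0 .006 0 0 0;-1 0 0 .004 0 0 0;-1 0 0 0 0 0 0;-1 0 0 0 0 0 0;-1 0 0 0 0 0 0'; python3 -c "
from h import *
plan(*tgt(RK,0,.0))"
```

```text
clock: 10.65
tool_pos: [0.6094, -0.1751, 0.0921]
eef_rot: [0.694, 0.687, 0.153, 0.153]
contact_force: [-5.1, 0.4, 6.9]
opening: 0.337
finger_force: 30.4
n 1 shift [-0.0024  0.0004 -0.0002] turn [-0.001  -0.0028  0.002 ] total [-0.0024  0.0004 -0.0002] [-0.001 -0.003  0.002]
 path zmin 0.092 mid [ 0.61  -0.178  0.092] force [-5.15  0.42  6.85] t 10.65 open 0.337 ff 30.393926817923784 q [ 0.57  0.91 -0.52  2.04  2.13  0.32 -1.78]
```

```bash
python3 -m inch '.4 0 0 0 0 0 0;.4 0 0 0 0 0 0;.4 0 0 0 0 0 0;.4 0 0 0 0 0 0;.4 0 0 0 0 0 0;.4 0 0 -.01 0 0 0;.4 0 0 -.015 0 0 0;.4 0 0 -.015 0 0 0;.4 0 0 -.015 0 0 0;.4 0 0 0 0 0 0;.4 -.028 0 0 0 0 0;.4 -.028 0 0 0 0 0;.4 -.028 0 0 0 0 0;.4 -.028 0 0 0 0 0;.4 0 0 0 0 0 0;.4 0 0 0 0 0 0'; python3 -c "
from h import *
plan(*tgt(RK,-.110,.055))
plan(*tgt(RK,-.110,.0))"
```

```text
clock: 11.98
tool_pos: [0.5877, -0.2675, 0.1413]
eef_rot: [0.694, 0.685, 0.154, 0.158]
contact_force: [0.0, -0.0, 1.2]
opening: 0.702
finger_force: 0.0
n 1 shift [-0.0198 -0.0018 -0.0019] turn [0.0077 0.0024 0.0003] total [-0.0198 -0.0018 -0.0019] [0.008 0.002 0.   ]
 path zmin 0.142 mid [ 0.585 -0.287  0.142] force [ 0.03 -0.    1.25] t 11.98 open 0.702 ff 0.0 q [ 0.65  0.8  -0.35  1.98  1.76  0.06 -1.3 ]
n 2 shift [-0.0099 -0.001   0.0265] turn [0.0039 0.0012 0.0001] total [-0.0197 -0.0022  0.0531] [0.008 0.002 0.   ]
 path zmin 0.092 mid [ 0.608 -0.288  0.092] force [ 0.03 -0.    1.25] t 11.98 open 0.702 ff 0.0 q [ 0.65  0.8  -0.35  1.98  1.76  0.06 -1.3 ]
```

```bash
python3 -m inch '.4 -.004 -.0004 -.0002 .0016 .0005 0;.4 -.004 -.0004 -.0002 .0016 .0005 0;.4 -.004 -.0004 -.0002 .0016 .0005 0;.4 -.004 -.0004 -.0002 .0016 .0005 0;.4 -.004 -.0004 -.0002 .0016 .0005 0;.4 0 0 0 0 0 0;.4 0 0 0 0 0 0;.4 0 0 0 0 0 0'; python3 -c "
from h import *
plan(*tgt(RK,-.110,.055))"
```

```text
clock: 12.65
tool_pos: [0.5856, -0.2864, 0.1417]
eef_rot: [0.693, 0.687, 0.152, 0.154]
contact_force: [0.2, 0.2, -0.1]
opening: 0.7
finger_force: 0.0
n 1 shift [-0.0009 -0.0003 -0.0008] turn [ 0.     -0.0004  0.0033] total [-0.0009 -0.0003 -0.0008] [ 0.    -0.     0.003]
 path zmin 0.142 mid [ 0.585 -0.287  0.142] force [ 0.19  0.19 -0.06] t 12.65 open 0.7 ff 0.0 q [ 0.73  0.81 -0.43  1.94  1.29  0.12 -0.79]
```

Good. Descend, grip, lift.

```bash
python3 -m inch '.4 0 -.0003 .018 0 0 .001;.4 -.0005 0 .018 0 0 .001;.4 0 0 .018 0 0 .001;.4 0 0 0 0 0 0;-1 0 0 0 0 0 0;-1 0 0 0 0 0 0;-1 0 0 0 0 0 0;-1 0 0 0 0 0 0;-1 0 0 0 0 0 0;-1 0 0 0 0 0 0;-1 0 0 0 0 0 0;-1 0 0 0 0 0 0;-1 0 0 0 0 0 0' 30; python3 -m inch '-1 0 0 -.009 0 0 0;-1 0 0 -.009 0 0 0;-1 0 0 -.009 0 0 0;-1 0 0 -.009 0 0 0;-1 0 0 -.008 0 0 0;-1 0 0 0 0 0 0;-1 0 0 0 0 0 0;-1 0 0 0 0 0 0;-1 0 0 0 0 0 0;-1 0 0 0 0 0 0;-1 0 0 0 0 0 0;-1 0 0 0 0 0 0;-1 0 0 0 0 0 0'; python3 -c "
from h import *
plan(*tgt(RK,-.110,.044))"
```

```text
clock: 13.73
tool_pos: [0.6065, -0.2888, 0.0956]
eef_rot: [0.695, 0.686, 0.151, 0.154]
contact_force: [-3.0, 0.7, 7.1]
opening: 0.339
finger_force: 30.0
clock: 14.82
tool_pos: [0.588, -0.2883, 0.1346]
eef_rot: [0.695, 0.686, 0.151, 0.154]
contact_force: [0.1, 0.4, -1.4]
opening: 0.343
finger_force: 30.0
n 1 shift [0.001  0.0006 0.0028] turn [-0.0014  0.0011 -0.0006] total [0.001  0.0006 0.0028] [-0.001  0.001 -0.001]
 path zmin 0.132 mid [ 0.59  -0.287  0.132] force [ 0.11  0.41 -1.37] t 14.82 open 0.343 ff 29.971861521480605 q [ 0.73  0.83 -0.43  1.94  1.36  0.12 -0.85]
```

Right is empty too. Returning it.

```bash
python3 -m inch '-1 0 0 .009 0 0 0;-1 0 0 .009 0 0 0;-1 0 0 .009 0 0 0;-1 0 0 .009 0 0 0;-1 0 0 .006 0 0 0;-1 0 0 .002 0 0 0;-1 0 0 0 0 0 0;-1 0 0 0 0 0 0;-1 0 0 0 0 0 0'; python3 -c "
from h import *
plan(*tgt(RK,-.110,.0))"
```

```text
clock: 15.57
tool_pos: [0.6063, -0.2886, 0.0955]
eef_rot: [0.695, 0.686, 0.152, 0.154]
contact_force: [-5.9, 0.5, 5.1]
opening: 0.339
finger_force: 30.0
n 1 shift [0.001  0.0005 0.0036] turn [-0.0008  0.001  -0.0007] total [0.001  0.0005 0.0036] [-0.001  0.001 -0.001]
 path zmin 0.092 mid [ 0.608 -0.288  0.092] force [-5.95  0.5   5.1 ] t 15.57 open 0.339 ff 30.000018593855202 q [ 0.73  0.92 -0.46  1.9   1.7   0.16 -1.18]
```

```bash
python3 -m inch '.4 0 0 0 0 0 0;.4 0 0 0 0 0 0;.4 0 0 0 0 0 0;.4 0 0 0 0 0 0;.4 0 0 0 0 0 0;.4 0 0 -.01 0 0 0;.4 0 0 -.015 0 0 0;.4 0 0 -.015 0 0 0;.4 0 0 -.015 0 0 0;.4 0 0 0 0 0 0;.4 .008 0 0 0 0 0;.4 .008 0 0 0 0 0;.4 .008 0 0 0 0 0;.4 .008 0 0 0 0 0;.4 .008 0 0 0 0 0;.4 .015 0 0 0 0 0;.4 .015 0 0 0 0 0;.4 .02 0 0 0 0 0;.4 .02 0 0 0 0 0;.4 0 0 0 0 0 0'; python3 -c "
from h import *
plan(*tgt(RK,.110,.065))"
```

```text
clock: 17.23
tool_pos: [0.5854, -0.1724, 0.1444]
eef_rot: [0.693, 0.688, 0.154, 0.151]
contact_force: [-0.1, 0.8, 0.0]
opening: 0.7
finger_force: 0.0
n 4 shift [ 0.0263  0.0001 -0.0018] turn [-0.0002 -0.0019  0.0009] total [ 0.1052  0.0005 -0.0069] [-0.001 -0.007  0.003]
 path zmin 0.146 mid [ 0.584 -0.094  0.15 ] force [-0.08  0.75  0.01] t 17.23 open 0.7 ff 0.0 q [ 0.67  0.82 -0.66  2.08  1.84  0.36 -1.5 ]
```

```bash
python3 -m inch '.4 .0263 0 -.0018 0 -.0019 .0009;.4 .0263 0 -.0018 0 -.0019 .0009;.4 .0263 0 -.0018 0 -.0019 .0009;.4 .0263 0 -.0018 0 -.0019 .0009;.4 0 0 0 0 0 0;.4 0 0 0 0 0 0'; python3 - <<'E'
from h import *
import cv2
plan(*tgt(RK,.110,.0))
for n in("scene","side"):
    p,d=snapshot(n);cv2.imwrite(f"pics/{n}1.png",p[:,:,::-1]);P=cloud(n,d)[d>0]
    d0=np.load(n+"_d.npy")
    for lo,hi in((-.13,-.01),(-.235,-.13),(-.345,-.235)):
        o=[]
        for D in(d0,d):
            P=cloud(n,D)[D>0];h=P@UP
            q=P[(P[:,0]>.56)&(P[:,0]<.64)&(P[:,1]>lo)&(P[:,1]<hi)&(P[:,2]>.1)&(P[:,2]<.128)&(h>-.152)&(h<-.138)];o+=[len(q),np.median(q,0).round(4)]
        print(n,o)
E
```

```text
clock: 17.73
tool_pos: [0.584, -0.0717, 0.1506]
eef_rot: [0.696, 0.685, 0.15, 0.156]
contact_force: [-0.3, -0.9, 0.1]
opening: 0.699
finger_force: 0.0
n 2 shift [ 0.0024 -0.      0.032 ] turn [-0.0005  0.0035 -0.0012] total [ 0.0049 -0.0001  0.064 ] [-0.001  0.007 -0.002]
 path zmin 0.092 mid [ 0.611 -0.068  0.092] force [-0.3  -0.91  0.08] t 17.73 open 0.699 ff 0.0 q [ 0.52  0.82 -0.78  2.16  1.86  0.56 -1.74]
scene [328, array([ 0.6045, -0.0593,  0.1198]), 324, array([ 0.6043, -0.0589,  0.1196])]
scene [270, array([ 0.6035, -0.1679,  0.1192]), 275, array([ 0.6034, -0.1677,  0.1192])]
scene [235, array([ 0.6013, -0.2756,  0.1188]), 232, array([ 0.6016, -0.2747,  0.1189])]
side [492, array([ 0.5989, -0.0746,  0.1199]), 495, array([ 0.5988, -0.0747,  0.1199])]
side [663, array([ 0.5973, -0.1843,  0.1201]), 667, array([ 0.5974, -0.1846,  0.1199])]
side [931, array([ 0.5958, -0.2929,  0.12  ]), 937, array([ 0.5954, -0.293 ,  0.1197])]
```

View pics/scene1.png

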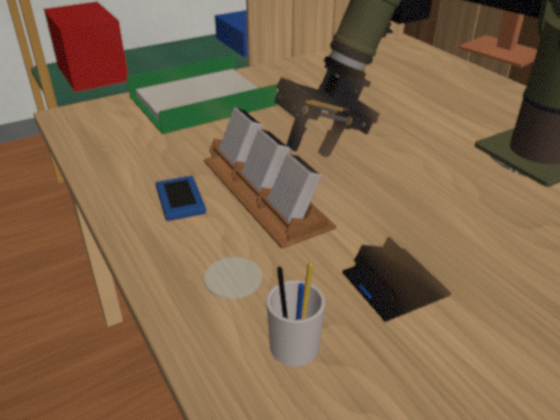

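Scene view: all three cases still sit at (238,135), (264,160) and (293,187), within 1 mm of the start, and the bystanders haven't moved. Re-gripping the loaded left case.

```bash
python3 -m inch '.4 .0024 0 0 0 .0035 -.001;.4 .0024 0 .022 0 .0035 -.001;.4 0 0 .021 0 0 0;.4 0 0 .021 0 0 0;.4 0 0 0 0 0 0;-1 0 0 0 0 0 0;-1 0 0 0 0 0 0;-1 0 0 0 0 0 0;-1 0 0 0 0 0 0;-1 0 0 0 0 0 0;-1 0 0 0 0 0 0;-1 0 0 0 0 0 0;-1 0 0 0 0 0 0;-1 0 0 0 0 0 0;-1 0 0 0 0 0 0' 40; python3 -c "
from h import *
plan(*tgt(RK,.11,.0))"; python3 -m inch '-1 0 0 -.01 0 0 0;-1 0 0 -.01 0 0 0;-1 0 0 -.015 0 0 0;-1 0 0 -.015 0 0 0;-1 0 0 -.015 0 0 0;-1 0 0 -.015 0 0 0;-1 0 0 -.01 0 0 0;-1 0 0 -.01 0 0 0;-1 0 0 0 0 0 0;-1 0 0 0 0 0 0;-1 0 0 0 0 0 0'; python3 -c "
from h import *
plan(*tgt(CR,0,.10))"
```

```text
clock: 19.08
tool_pos: [0.6102, -0.0689, 0.0935]
eef_rot: [0.695, 0.685, 0.151, 0.154]
contact_force: [-4.2, -0.8, 5.8]
opening: 0.336
finger_force: 40.0
n 1 shift [0.0013 0.0003 0.0013] turn [-0.0008  0.0022 -0.0017] total [0.0013 0.0003 0.0013] [-0.001  0.002 -0.002]
 path zmin 0.092 mid [ 0.611 -0.068  0.092] force [-4.25 -0.83  5.76] t 19.08 open 0.336 ff 39.971808349509956 q [ 0.5   0.97 -0.78  2.1   1.98  0.62 -1.8 ]
clock: 20.0
tool_pos: [0.5677, -0.0683, 0.183]
eef_rot: [0.696, 0.685, 0.151, 0.154]
contact_force: [0.3, 0.0, -5.3]
opening: 0.337
finger_force: 40.0
n 7 shift [ 0.0333 -0.0085 -0.004 ] turn [-0.0003 -0.0037  0.0082] total [ 0.2351 -0.0539 -0.0253] [-0.002 -0.026  0.057]
 path zmin 0.183 mid [0.534 0.066 0.183] force [ 0.27  0.05 -5.28] t 20.0 open 0.337 ff 39.96765857664286 q [ 0.52  0.74 -0.78  2.18  1.77  0.5  -1.68]
```

```bash
python3 -m inch '-1 .0333 -.0085 -.004 0 -.0037 .0082;-1 .0333 -.0085 -.004 0 -.0037 .0082;-1 .0333 -.0085 -.004 0 -.0037 .0082;-1 .0333 -.0085 -.004 0 -.0037 .0082;-1 .0333 -.0085 -.004 0 -.0037 .0082;-1 .0333 -.0085 -.004 0 -.0037 .0082;-1 .0333 -.0085 -.004 0 -.0037 .0082;-1 0 0 0 0 0 0;-1 0 0 0 0 0 0'; python3 - <<'E'
from h import *
plan(*tgt(CR,0,.10))
for n in("scene","side"):
    for nm,(o,a) in dict(cradle=CR,rack=RK).items():
        d=np.load(n+"_d.npy");P=Ro.from_euler('z',-a).apply(cloud(n,d)[d>0]-o)
        # faces with the lean: backrest plane & front lip: e = normal coordinate
        e=(P-[0,0,.0698])@[np.cos(L),0,np.sin(L)];h=(P-[0,0,.0698])@UP
        y=P[:,1]
        if nm=="cradle":
            k=(abs(y)<.035)&(h>-.035)&(h<-.008)&(e>-.03)&(e<0);print(n,nm,"backrest e (want -.015)",k.sum(),np.median(e[k]).round(4),"slope",np.polyfit(y[k],e[k],1).round(4) if k.sum()>9 else "")
            k=(abs(P[:,0])<.08)&(abs(y)<.08)&(P[:,2]>.004);print("   y ext",np.percentile(y[k],[.5,99.5]).round(4),"x",np.percentile(P[k,0],[.5,99.5]).round(4))
        else:
            k=(abs(y)<.03)&(h>-.02)&(h<.045)&(e>.005)&(e<.03);print(n,nm,"front e (want .015)",k.sum(),np.median(e[k]).round(4))
            k=(abs(P[:,0])<.08)&(abs(y)<.2)&(P[:,2]>.004);print("   y ext",np.percentile(y[k],[.5,99.5]).round(4),"x",np.percentile(P[k,0],[.5,99.5]).round(4))
E
```

```text
clock: 20.75
tool_pos: [0.5117, 0.1717, 0.1833]
eef_rot: [0.715, 0.665, 0.148, 0.156]
contact_force: [0.5, -2.2, -6.3]
opening: 0.337
finger_force: 40.0
n 1 shift [-0.0041  0.0003  0.0004] turn [-0.0028 -0.0054  0.0036] total [-0.0041  0.0003  0.0004] [-0.003 -0.005  0.004]
 path zmin 0.183 mid [0.512 0.168 0.183] force [ 0.51 -2.24 -6.34] t 20.75 open 0.337 ff 39.978727429843275 q [ 0.01  0.77 -0.93  2.23  1.64  0.87 -2.19]
scene cradle backrest e (want -.015) 558 -0.0167 slope [-0.0105 -0.0167]
   y ext [-0.0559  0.0644] x [-0.0644  0.0639]
scene rack front e (want .015) 603 0.0126
   y ext [-0.164   0.1722] x [-0.0572  0.058 ]
side cradle backrest e (want -.015) 45 -0.0135 slope [-0.0055 -0.0134]
   y ext [-0.0628  0.06  ] x [-0.0629  0.0652]
side rack front e (want .015) 29 0.0156
   y ext [-0.1727  0.1641] x [-0.0597  0.0589]
```

```bash
sed -i 's/\[.5645,.1635,0\]/[.5652,.1640,0]/' h.py; python3 -m inch '-1 -.0035 0 .01 -.0028 -.0054 .0036;-1 0 0 .01 0 0 0;-1 0 0 .01 0 0 0;-1 0 0 .01 0 0 0;-1 0 0 0 0 0 0;-1 0 0 0 0 0 0;-1 0 0 0 0 0 0'; python3 - <<'E'
from h import *
plan(*tgt(CR,-.0013,.05,.0287)); plan(*tgt(CR,-.0013,0,.0287))
E
```

```text
clock: 21.33
tool_pos: [0.529, 0.1626, 0.1475]
eef_rot: [0.718, 0.661, 0.146, 0.161]
contact_force: [-0.3, -0.1, -6.4]
opening: 0.338
finger_force: 40.0
n 1 shift [ 0.003  -0.0002  0.0093] turn [ 0.0012  0.0051 -0.0039] total [ 0.003  -0.0002  0.0093] [ 0.001  0.005 -0.004]
 path zmin 0.139 mid [0.533 0.165 0.139] force [-0.3  -0.08 -6.42] t 21.33 open 0.338 ff 39.98027238267241 q [ 0.01  0.86 -0.89  2.22  1.74  0.9  -2.25]
n 2 shift [ 0.0016 -0.0001  0.0297] turn [ 0.0006  0.0025 -0.002 ] total [ 0.0033 -0.0003  0.0593] [ 0.001  0.005 -0.004]
 path zmin 0.094 mid [0.554 0.164 0.094] force [-0.3  -0.08 -6.42] t 21.33 open 0.338 ff 39.98027238267241 q [ 0.01  0.86 -0.89  2.22  1.74  0.9  -2.25]
```

```bash
python3 -m inch '-1 .002 0 .01 .001 .004 -.003;-1 .001 0 .01 0 .001 -.001;-1 0 0 .01 0 0 0;-1 0 0 .01 0 0 0;-1 0 0 .008 0 0 0;-1 0 0 0 0 0 0;-1 0 0 0 0 0 0'; python3 - <<'E'
from h import *
import cv2
plan(*tgt(CR,-.0013,0,.0287))
p,d=snapshot("scene");cv2.imwrite("pics/s2.png",cv2.resize(p[150:350,280:520,::-1],None,fx=3,fy=3))
E
```

```text
clock: 21.92
tool_pos: [0.5494, 0.1637, 0.1032]
eef_rot: [0.717, 0.663, 0.146, 0.159]
contact_force: [0.3, -0.3, -5.0]
opening: 0.337
finger_force: 40.0
n 1 shift [0.0003 0.0001 0.0106] turn [-0.0006  0.0009  0.    ] total [0.0003 0.0001 0.0106] [-0.001  0.001  0.   ]
 path zmin 0.094 mid [0.554 0.164 0.094] force [ 0.31 -0.33 -5.01] t 21.92 open 0.337 ff 39.978490856301505 q [ 0.01  0.96 -0.86  2.19  1.84  0.92 -2.28]
```

View pics/s2.png

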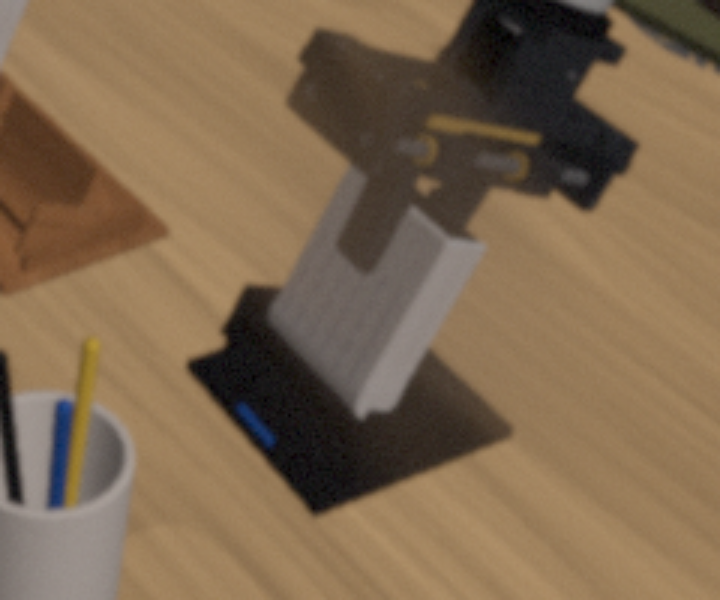

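The crop shows the case in the cradle between the cheeks, with its base at about (330,400), 10 mm above home and still fully carried. Lowering gently.

```bash
python3 -m inch '-1 0 0 .004 0 0 0;-1 0 0 .003 0 0 0;-1 0 0 .002 0 0 0;-1 0 0 0 0 0 0;-1 0 0 0 0 0 0'; python3 -m inch '-1 0 0 .0015 0 0 0;-1 0 0 .001 0 0 0;-1 0 0 0 0 0 0;-1 0 0 0 0 0 0';python3 - <<'E'
from h import *
plan(*tgt(CR,-.0013,0,.0287))
E
```

```text
clock: 22.38
tool_pos: [0.5533, 0.1635, 0.0958]
eef_rot: [0.717, 0.663, 0.147, 0.159]
contact_force: [-0.6, -0.7, -5.8]
opening: 0.336
finger_force: 40.0
clock: 22.72
tool_pos: [0.5544, 0.1636, 0.0939]
eef_rot: [0.716, 0.663, 0.147, 0.159]
contact_force: [-1.8, -0.1, -1.9]
opening: 0.337
finger_force: 40.0
n 1 shift [-0.0001 -0.0004  0.0001] turn [0.001  0.0001 0.0006] total [-0.0001 -0.0004  0.0001] [0.001 0.    0.001]
 path zmin 0.094 mid [0.554 0.164 0.094] force [-1.84 -0.12 -1.9 ] t 22.72 open 0.337 ff 39.981412510969676 q [ 0.01  0.98 -0.86  2.18  1.87  0.93 -2.28]
```

Contact is at exactly the expected height. One more mm, then release and retreat.

```bash
python3 -m inch '-1 0 0 .001 0 0 0;-1 0 0 0 0 0 0;-1 0 0 0 0 0 0'; python3 -m inch '.3 0 0 0 0 0 0;.3 0 0 0 0 0 0;.3 0 0 0 0 0 0;.3 0 0 0 0 0 0;.3 0 0 0 0 0 0;.3 0 0 0 0 0 0;.3 0 0 -.01 0 0 0;.3 0 0 -.015 0 0 0;.3 0 0 -.02 0 0 0;.3 0 0 -.03 0 0 0;.3 0 0 -.03 0 0 0;.3 0 0 -.03 0 0 0;.3 0 0 0 0 0 0;.3 0 0 0 0 0 0;.3 0 0 0 0 0 0;.3 0 0 0 0 0 0'; python3 - <<'E'
from h import *
import cv2
for n in("scene","side"):
    p,d=snapshot(n);cv2.imwrite(f"pics/{n}3.png",p[:,:,::-1])
    for nm,(o,a),y0 in(("cradle",CR,0),("L",RK,.11),("M",RK,0),("R",RK,-.11)):
        P=Ro.from_euler('z',-a).apply(cloud(n,d)[d>0]-o)-[0,y0,.0698];e=P@[np.cos(L),0,np.sin(L)];h=P@UP
        k=(abs(P[:,1])<.042)&(abs(e)<.016)&(abs(h-.055)<.008);f=(abs(P[:,1])<.03)&(h>0)&(h<.045)&(e>.005)&(e<.03)
        print(n,nm,k.sum(),"h",np.median(h[k]).round(4),"e",np.median(e[k]).round(4),"y",np.median(P[k,1]).round(4),"front e",f.sum(),np.median(e[f]).round(4),"tilt",np.polyfit(h[f],e[f],1)[0].round(3) if f.sum()>20 else "")
E
```

```text
clock: 22.97
tool_pos: [0.5544, 0.1638, 0.0938]
eef_rot: [0.716, 0.663, 0.147, 0.16]
contact_force: [-5.8, -1.6, 6.5]
opening: 0.338
finger_force: 40.0
clock: 24.3
tool_pos: [0.4979, 0.1673, 0.214]
eef_rot: [0.717, 0.663, 0.146, 0.159]
contact_force: [0.5, 0.4, -0.2]
opening: 0.651
finger_force: 0.0
scene cradle 506 h 0.0539 e 0.0075 y 0.0073 front e 869 0.0123 tilt -0.022
scene L 0 h nan e nan y nan front e 0 nan tilt 
scene M 272 h 0.0535 e 0.0062 y 0.0102 front e 416 0.0124 tilt -0.007
scene R 218 h 0.0532 e 0.0061 y 0.0106 front e 341 0.0125 tilt 0.001
side cradle 293 h 0.0548 e 0.0011 y -0.0084 front e 67 0.0155 tilt -0.033
side L 0 h nan e nan y nan front e 0 nan tilt 
side M 667 h 0.0551 e 0.0005 y -0.0069 front e 23 0.0154 tilt -0.016
side R 933 h 0.0552 e 0.0001 y -0.0048 front e 34 0.0152 tilt -0.018
  return _methods._mean(a, axis=axis, dtype=dtype,
  ret = ret.dtype.type(ret / rcount)
```

View pics/scene3.png

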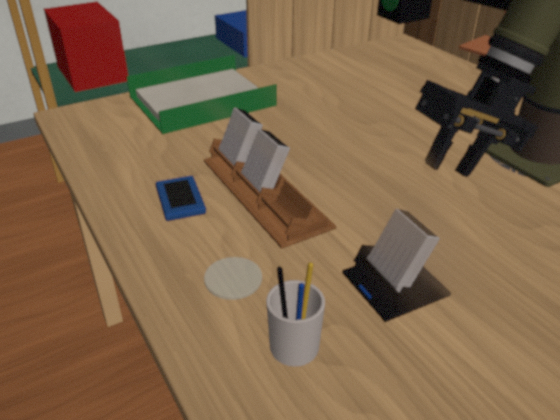

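The loaded case stands in the cradle at about (402,250), seated at the same height and lean as the racked cases. The empty ones are at (240,135) and (264,160) in their own bays, the bystanders are untouched and the gripper is clear.

```bash
python3 -c "
from plant import r
print(r.finish_job())"
```

```text
the job is handed in; nothing more can be done
None
```

I lifted and weighed all three enclosures in order. The left one was loaded (about 5.6 N, against about 1.4 N for each of the others) and now stands released in the cradle. The two empty ones are back in their own bays, and the job is handed in at about 24 s; no verdict was returned.

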